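# Couple a latched hook to the pin of a pull tester

### The arm

A 7-joint arm with a two-finger parallel gripper is mounted at the origin on a cart in front of the work surface, level with it; the furniture and walls round the work are solid. World frame = base frame: x ahead of the robot, y to its left, z up, the work surface at z = 0. Lengths are in m, angles in rad, forces in N, time in s.
With the tool pointing down it reaches from about 0.4 to 0.85 m from the base axis. Payload 10.4 kg.
Tool frame: the origin (TCP) lies midway between the tips of the shut fingers; the grasp point (between the pads) lies 19 mm behind it; z points along the fingers, y is the line along which they close (so a half turn about z gives the same grasp; the last joint's range is limited). The gripper opens to 87 mm and grips with 3 to 60 N. Pads are 19 mm wide; open, the fingers measure 117 mm over their backs; the gripper's body (75 mm by 190 mm) begins 51 mm behind the grasp point.
Start: joints at [-1.137, 0.332, -0.065, 1.46, 0.022, 1.35, -0.088], TCP at [0.276, 0.561, 0.223] pointing down, gripper open.
Joint ranges: [-2.6, 2.6], [-0.5, 2.12], [-1.47, 1.34], [0.16, 2.42], [-1.27, 4.41], [0.06, 2.06], [-2.6, 2.6]. Speed limits (rad/s): [2.22, 2.22, 2.79, 2.79, 3.14, 3.14, 3.14].

### API

Orientations are given as a unit quaternion [x, y, z, w].
In Python, from bench import r gives the robot as it stands.
- The arm moves only by the tool arm_command, never from a script. Its arguments are lists of equal length, an entry for each row: "xyz": the shift along the world's x, y, z in m, a list of three; "rot": the turn, a rotation vector about the world's x, y, z in rad, a list of three. In form: {"xyz": [[tx, ty, tz], ...], "rot": [[ax, ay, az], ...]}. A call has 1 to 20 rows; each row is the pose to reach, as a shift and turn from the pose commanded when the call began; what a row does not reach only later rows make up. A row lasts 1/12 s, in which the tool goes at most 41.7 mm and 7.16 degrees, less where a joint would pass 70% of its speed; a pose out of reach is approached as far as the arm can. A call with a gripper value outside its range is refused whole. "grip" is the opening, from 0 (shut) to 1 (fully open), set as the call begins (left out, the last holds). The fingers move at their own pace and stop on an object; "squeeze" is the grip in N (left out, the last holds). Time passes only in rows, so rows that repeat a pose let the fingers close. It gives the time, the measured TCP pose, the force, the opening and the grip force at its end, in the units of the state.
- r.read_state(): the state, without advancing time (a new reading comes with each control period).
- r.camera(name): name is "scene" or "side" or "wrist"; returns the picture (400x640x3 uint8, red, green, blue); there is no depth.
- r.camera_model(name): a dict with "fx", "fy", "cx", "cy" (pixels), "T" (4x4, takes a point from camera to world coordinates). Camera axes: x right, y up, looking along -z (the intrinsics and any distortion apply to the point x, -y, -z); pixel columns grow to the right and rows downward; lengths in m; the calibration is good to about 2 mm. The wrist camera is an equidistant fisheye: a pixel r from the principal point sees the ray r / f radians off the axis. A picture is of the moment at which its call begins: read the wrist's pose just before it. camera_model takes no time and is no camera call; for the wrist camera it gives the pose at the moment of the call.
- r.close_job(): hands the job in; it is judged then, once.
Trained networks look in the newest picture that a camera, given by its name, has taken for a name from the list of things; names that differ only in an ending like _2 or _b are one class to them, and where a whole thing is asked for, a point or a joint stands for the part that bears it (a point fixed in the world has none). Each returns a list of dicts, best first, with "conf" (0 to 1); they miss things now and then, are a little off and sometimes report something else, mostly with a low value. They report only what shows in the picture. A call takes as long as a camera call. They do not tell look-alikes from the thing itself.
- r.look_for(label, camera): "at" ([x, y, z] in m, in the coordinates of the camera as it stood for that picture, good to about 4 mm: the middle of the surface that is visible of it).
- r.spot_point(label, camera): "at" ([x, y, z] in m, in the coordinates of the camera as it stood for that picture, good to about 4 mm: a listed point, or the origin of a listed thing).
The state is a dict: "time": time; "joint_positions": joint angles; "joint_vel": joint speeds; "joint_torque": joint torques, N m; "ee_pos": TCP position; "eef_rot": TCP orientation; "ft_force": force on the tool from outside, world axes, zero at the start; "torque": the same for the moment, N m; "width": finger opening in m; "grip_force": force on a finger pad.
Only numpy, scipy, OpenCV 4.12 (cv2) and the standard library are available. Lean on these libraries where they do the work, as an engineer would, in place of code of your own. Each camera call takes 0.05 s, during which the arm holds its last target. There are 200 camera calls.

### The job

Pick up the yellow hook by its black handle, set it flat on the pull tester's bed and push its mouth onto the tester's pin until the red safety latch has been pushed open and flips shut behind the pin. Then, with the latch shut, tug the hook back towards the robot with a steady pull of about 8 N to prove that the latch holds, and let go, leaving the hook coupled and lying flat on the bed. Never push or pull the pin with more than 16 N, and leave the other things on the bench where they are.

Things in the scene. Friction and masses are not known exactly. Their poses are not given: they have to be found in the camera images.
- hook: Flat yellow hook 15 mm thick, 115 mm long, 44 mm wide, about 0.3 kg, starts lying flat on the bench. Origin: on its underside, below the centre of the upright handle; x runs along the shank (from -18 to 42 mm) to the open mouth at the +x end, z up.
- hook_handle (a point): Point in the middle of the hook's black handle, on the hook at x = 0, y = 0, z = 40 mm. The handle is an upright block 30 mm along x, 24 mm along y, up to z = 60 mm; grasp it across y.
- hook_mouth (a point): Centre of the mouth's front end, on the hook at x = 94 mm, y = 0, z = 7.5 mm. A funnel about 30 mm wide here narrows at 45 degrees to a 16 mm wide entry between the lips, hook x = 78 to 88 mm (the pin has 2 mm to spare on each side). Behind them the red latch bars the way, outer face at x = 77.5 mm.
- latch (a joint): Red sprung latch, a 22 mm finger hinged on the left jaw at hook x = 75, y = 13 mm. 0 = shut; the pin swings it inwards to over 1 rad at a push of roughly 3 to 11 N, and it springs back to 0 when the pin's centre is within about 2 mm of the seat. It cannot open outwards: pulled back, the pin bears on the shut latch when its centre is at hook x = 66 mm (18 mm of play).
- hook_seat (a point): Where the pin's centre line comes to lie when the hook is fully home in its V-shaped seat: on the hook at x = 48 mm, y = 0, z = 7.5 mm.
- tester: Pull tester fixed to the bench: aluminium bed 264 mm (x) by 76 mm (y), 12 mm thick, with a dark slot down its middle and a blue load head on it. Origin: on the bench under the centre of the bed; x runs along the bed from the free end, where the hook comes in, to the load head; z up.
- slot_mid (a point): Middle of the slot, on top of the bed (tester x = 0, y = 0, z = 12 mm). The pin stands on the bed's centre line (y = 0), but its place along x is not reported: anywhere within 20 mm of this point either way; find it by touch or sight. It is sprung along x both ways: it gives 1 mm per 8 N of push or pull. Over 16 N overloads it.
- pin_height (a point): Point on the bed's centre line (tester x = 0, y = 0) at z = 52 mm above the bench, the top of the pin's head. The test pin is 12 mm thick from the bed up to z = 38 mm; its head, 30 mm wide, keeps the hook from going on from above. A level rod joins the head to the blue block, whose face is 64 mm beyond the pin.
Not all that is in view belongs to the job. There is more than one size of the hook; the one meant has the size given above.

How it is judged:
By the outcome, as a careful person would: the job done as asked, in the order asked, and still so for the second after the job is handed in, with the robot touching nothing.
It also fails if it takes over 64 s, if anything falls off the work surface, if the arm or the gripper's body presses on something with over 40 N, if the wrist force passes 120 N, or if a joint passes its speed limit or range.

## Working session

There is one attempt and no reset: what is moved stays moved. The work goes in short steps, Python scripts to look and compute and a tool call to move; the robot and the scene stay as the last step left them, time stands still between calls to the robot, and variables do not carry over. Pictures are saved under pics/ and viewed, at most 10 in all, crops included, and the job is handed in when it is done.

Besides the shell and the picture viewer there is one more tool, called as name(argument=value, ...) on one line, values as JSON. arm_command: Moves the arm, as the interface text tells. Its arguments: {"type":"object","properties":{"xyz":{"type":"array"},"rot":{"type":"array"},"grip":{"type":"number"},"squeeze":{"type":"number"}},"required":["xyz","rot"]}

```bash
mkdir -p pics; ls
cat > h.py <<'E'
import numpy as np, cv2
from bench import r
def W(cam,at):
    T=np.array(r.camera_model(cam)["T"]); return (T@np.r_[at,1])[:3]
def snap(cam,fn):
    T=np.array(r.camera_model(cam)["T"]); im=r.camera(cam); cv2.imwrite(f"pics/{fn}.png",im[:,:,::-1]); return im,T
def show(cam,labels,T,f="spot_point"):
    for l in labels:
        for d in getattr(r,f)(l,cam)[:4]:
            print(cam,f[:4],l,round(d["conf"],2),np.round((T@np.r_[d["at"],1])[:3],4))
E
python3 - <<'E'
from h import *
s=r.read_state();print(s["time"],s["ee_pos"],s["eef_rot"],s["width"])
a,T=snap("scene","scene1");show("scene",["hook","hook_handle","hook_mouth","hook_seat","tester","slot_mid","pin_height"],T)
b,T2=snap("side","side1");show("side",["hook","hook_handle","hook_mouth","slot_mid","pin_height"],T2)
cv2.imwrite("pics/both.png",cv2.resize(np.vstack([a,b]),(480*1,600))[:,:,::-1])
E
```

```text
pics
0.0 [0.27551535 0.56055924 0.22177917] [ 2.26413887e-01  9.74030938e-01 -6.86295552e-04 -1.09861855e-04] 0.08721966429659346
scene spot hook 0.89 [0.673  0.1275 0.0008]
scene spot hook 0.88 [ 0.4662  0.2431 -0.0025]
scene spot hook 0.74 [0.5282 0.0985 0.0009]
scene spot hook_handle 0.97 [0.4659 0.249  0.0328]
scene spot hook_handle 0.84 [0.672  0.1253 0.0326]
scene spot hook_handle 0.73 [0.5307 0.0933 0.0354]
scene spot hook_mouth 0.96 [0.5034 0.1658 0.0036]
scene spot hook_mouth 0.86 [0.6112 0.0895 0.003 ]
scene spot hook_mouth 0.72 [0.5586 0.244  0.0074]
scene spot hook_seat 0.98 [0.5159 0.1264 0.0075]
scene spot hook_seat 0.97 [0.5146 0.2477 0.0103]
scene spot hook_seat 0.74 [0.6448 0.1051 0.0073]
scene spot tester 0.56 [ 0.5974 -0.0636  0.0033]
scene spot slot_mid 0.93 [ 0.5945 -0.0617  0.0107]
scene spot slot_mid 0.41 [0.5138 0.2446 0.0077]
scene spot pin_height 0.74 [ 0.5964 -0.0631  0.0511]
side spot hook 0.9 [ 0.6728  0.1275 -0.0021]
side spot hook 0.61 [0.5312 0.0944 0.0011]
side spot hook_handle 0.69 [0.4682 0.2441 0.0409]
side spot hook_handle 0.62 [0.5264 0.09   0.0299]
side spot hook_handle 0.56 [0.6769 0.13   0.0294]
side spot hook_mouth 0.73 [0.6119 0.0912 0.008 ]
side spot hook_mouth 0.64 [0.559  0.2393 0.009 ]
side spot hook_mouth 0.56 [0.5031 0.1617 0.0068]
side spot slot_mid 0.92 [ 0.5925 -0.0687  0.0149]
side spot pin_height 0.82 [ 0.593  -0.0701  0.0515]
side spot pin_height 0.45 [4.695e-01 2.448e-01 3.000e-04]
```

View pics/scene1.png

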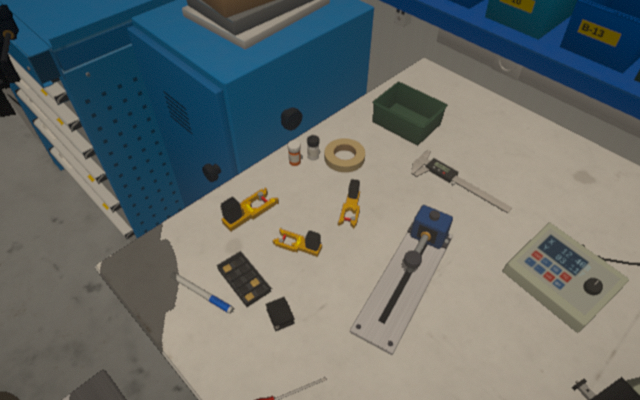

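View pics/side1.png

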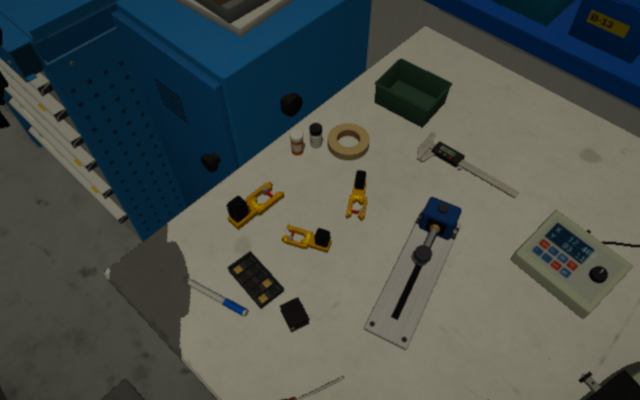

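The large hook (upper left, scene pixel ~(250,207)) has a handle-to-mouth distance of 93 mm, so it matches the given size. The other two measure about 75 mm. The tester runs from its free end at (375,340) to the blue head at (435,220).

```bash
cat >> h.py <<'E'
def ray(cam,T,u,v,z):
    m=r.camera_model(cam); x=(u-m["cx"])/m["fx"]; y=(v-m["cy"])/m["fy"]
    if cam=="wrist":
        t=np.hypot(x,y); d=np.array([x/t*np.sin(t),-y/t*np.sin(t),-np.cos(t)]) if t>0 else np.array([0,0,-1.])
    else: d=np.array([x,-y,-1.])
    d=T[:3,:3]@d; o=T[:3,3]; return o+d*(z-o[2])/d[2]
def pix(cam,T,p):
    m=r.camera_model(cam); c=np.linalg.inv(T)@np.r_[p,1]; a=np.array([c[0],-c[1],-c[2]])
    if cam=="wrist":
        t=np.arctan2(np.hypot(a[0],a[1]),a[2]); k=t/np.hypot(a[0],a[1])
        return np.array([m["cx"]+m["fx"]*a[0]*k,m["cy"]+m["fy"]*a[1]*k])
    return np.array([m["cx"]+m["fx"]*a[0]/a[2],m["cy"]+m["fy"]*a[1]/a[2]])
E
python3 - <<'E'
from h import *
print(r.camera_model("scene").keys())
for c,L in (("scene",[(352,330),(394,351),(383,321)]),("side",[(366,326),(408,347),(397,318)])):
    T=np.array(r.camera_model(c)["T"]); print(c,T[:3,3])
    for u,v in L: print(u,v,np.round(ray(c,T,u,v,.012),4))
E
```

```text
dict_keys(['fx', 'fy', 'cx', 'cy', 'T'])
scene [ 0.18545956 -0.27336331  0.71798231]
352 330 [ 0.4614 -0.0673  0.012 ]
394 351 [ 0.4824 -0.1358  0.012 ]
383 321 [ 0.5083 -0.0913  0.012 ]
side [ 0.19454043 -0.22185158  0.8084065 ]
366 326 [ 0.4635 -0.0651  0.012 ]
408 347 [ 0.4824 -0.1361  0.012 ]
397 318 [ 0.5085 -0.0935  0.012 ]
```

arm_command(xyz=[[0.016,-0.026,0],[0.032,-0.052,0],[0.048,-0.078,0],[0.064,-0.104,0],[0.08,-0.13,0],[0.096,-0.156,0],[0.112,-0.182,0],[0.128,-0.208,0],[0.144,-0.234,0],[0.16,-0.26,0],[0.175,-0.29,0],[0.19,-0.315,0],[0.19,-0.315,0]], rot=[[0,0,0.04],[0,0,0.08],[0,0,0.12],[0,0,0.16],[0,0,0.2],[0,0,0.24],[0,0,0.28],[0,0,0.32],[0,0,0.36],[0,0,0.39],[0,0,0.41],[0,0,0.41],[0,0,0.41]], grip=1)

```text
time: 1.78
ee_pos: [0.469, 0.2397, 0.2229]
eef_rot: [0.028, 1.0, -0.001, 0.001]
ft_force: [-0.1, -0.1, 0.3]
width: 0.0868
grip_force: 0.0
```

Run:
```python
from h import *
im,T=snap("wrist","w1");L=["hook","hook_handle","hook_mouth","hook_seat"];show("wrist",L,T)
print(T[:3,3],r.read_state()["ee_pos"],pix("wrist",T,[.467,.246,.06]))
```

```text
wrist spot hook 0.91 [ 4.652e-01  2.460e-01 -2.000e-04]
wrist spot hook 0.65 [0.5295 0.0973 0.0034]
wrist spot hook 0.61 [ 0.6742  0.1256 -0.0012]
wrist spot hook_handle 0.95 [0.4659 0.2436 0.044 ]
wrist spot hook_handle 0.77 [0.5271 0.0913 0.0299]
wrist spot hook_handle 0.77 [0.676  0.1297 0.0347]
wrist spot hook_mouth 0.65 [0.4954 0.1581 0.0075]
wrist spot hook_mouth 0.56 [0.5597 0.2376 0.0059]
wrist spot hook_seat 0.85 [0.6445 0.1066 0.0043]
wrist spot hook_seat 0.84 [0.5187 0.1319 0.0086]
wrist spot hook_seat 0.58 [0.5165 0.2447 0.0075]
[0.38762374 0.24452709 0.38513309] [0.46496909 0.24723379 0.22254427] [324.46486646 181.81317646]
```

View pics/w1.png

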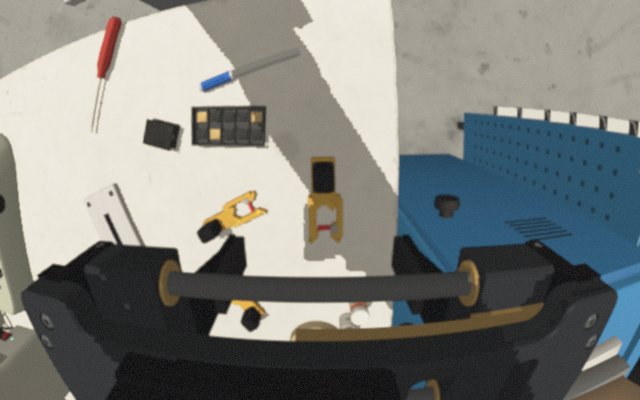

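Run:
```python
from h import *
from scipy.optimize import least_squares
C={c:np.array(r.camera_model(c)["T"]) for c in("scene","side","wrist")}
def tri(o):
    f=lambda p:np.concatenate([pix(c,C[c],p)-uv for c,uv in o.items()])
    s=least_squares(f,[.5,.35,.1]);return np.round(s.x,3),np.round(s.fun,1)
print(tri(dict(scene=(212,172),side=(211,162),wrist=(447,205))))
print(tri(dict(scene=(290,118),side=(291,104))))
print([np.round(ray("wrist",C["wrist"],u,v,0),3) for u,v in((398,20),(398,150),(403,235))])
print([np.round(ray("scene",C["scene"],u,v,0),3) for u,v in((132,237),(98,266))])
```

```text
(array([ 0.552,  0.464, -0.092]), array([-1.1,  1.3, -1.4,  0.3, -0.4,  2.1]))
(array([0.715, 0.358, 0.044]), array([ 0.5, -0.2, -0.5,  0.2]))
[array([0.27 , 0.356, 0.   ]), array([0.439, 0.35 , 0.   ]), array([0.557, 0.36 , 0.   ])]
[array([0.308, 0.348, 0.   ]), array([0.232, 0.333, 0.   ])]
```

arm_command(xyz=[[0,0,-0.02],[0,-0.001,-0.045],[0,-0.002,-0.07],[0,-0.002,-0.095],[0,-0.002,-0.12],[0,-0.002,-0.14],[0,-0.002,-0.16],[0,-0.002,-0.175],[0,-0.002,-0.19],[0,-0.002,-0.198],[0,-0.002,-0.2],[0,-0.002,-0.2],[0,-0.002,-0.2]], rot=[[0,0,0],[0,0,0],[0,0,0],[0,0,0],[0,0,0],[0,0,0],[0,0,0],[0,0,0],[0,0,0],[0,0,0],[0,0,0],[0,0,0],[0,0,0]])

```text
time: 3.12
ee_pos: [0.4659, 0.2446, 0.0233]
eef_rot: [0.023, 1.0, 0.0, 0.0]
ft_force: [0.3, -0.0, -0.4]
width: 0.0871
grip_force: 0.0
```

arm_command(xyz=[[0,0,0],[0,0,0],[0,0,0],[0,0,0],[0,0,0],[0,0,0],[0,0,0],[0,0,0],[0,0,0],[0,0,0],[0,0,0],[0,0,0]], rot=[[0,0,0],[0,0,0],[0,0,0],[0,0,0],[0,0,0],[0,0,0],[0,0,0],[0,0,0],[0,0,0],[0,0,0],[0,0,0],[0,0,0]], grip=0, squeeze=40)

```text
time: 4.12
ee_pos: [0.4657, 0.2441, 0.0226]
eef_rot: [0.023, 1.0, 0.0, -0.0]
ft_force: [-0.2, -0.7, -0.2]
width: 0.0238
grip_force: 39.8
```

arm_command(xyz=[[0,0,0.02],[0,0,0.05],[0,0,0.08],[0,-0.015,0.1],[0,-0.04,0.1],[0,-0.07,0.1],[0,-0.1,0.1],[0,-0.13,0.1],[-0.001,-0.16,0.1],[-0.002,-0.19,0.1],[-0.003,-0.22,0.1],[-0.004,-0.25,0.1],[-0.005,-0.28,0.1],[-0.006,-0.305,0.1],[-0.006,-0.325,0.1],[-0.006,-0.34,0.1],[-0.006,-0.348,0.1],[-0.006,-0.348,0.1],[-0.006,-0.348,0.1]], rot=[[0,0,0],[0,0,0],[0,0,0],[0,0,0],[0,0,0.03],[0,0,0.06],[0,0,0.09],[0,0,0.12],[0,0,0.15],[0,0,0.18],[0,0,0.21],[0,0,0.24],[0,0,0.27],[0,0,0.3],[0,0,0.32],[0,0,0.326],[0,0,0.326],[0,0,0.326],[0,0,0.326]])

```text
time: 5.7
ee_pos: [0.4594, -0.1035, 0.1222]
eef_rot: [-0.139, 0.99, 0.0, -0.0]
ft_force: [-0.3, 0.9, -3.5]
width: 0.0235
grip_force: 39.8
```

Run:
```python
from h import *
s=r.read_state();print(s["ee_pos"],s["eef_rot"],s["ft_force"],s["grip_force"])
a=cv2.imread("pics/scene1.png");T=np.array(r.camera_model("scene")["T"])
b=cv2.imread("pics/side1.png")
cr=lambda i,x,y:cv2.resize(i[y:y+150,x:x+130],None,fx=3,fy=3,interpolation=cv2.INTER_CUBIC)
cv2.imwrite("pics/crop.png",np.hstack([cr(a,340,205),cr(b,355,200)]))
im,T=snap("wrist","w2");show("wrist",["hook_handle","hook_mouth","hook_seat","slot_mid","pin_height"],T)
```

```text
[ 0.45940368 -0.10348653  0.12223968] [-1.38920582e-01  9.90303416e-01  2.44010575e-04 -3.96624711e-04] [-0.33213155  0.89048121 -3.50413118] 39.844119432514844
wrist spot hook_handle 0.72 [0.5297 0.0951 0.0309]
wrist spot hook_handle 0.63 [ 0.4619 -0.1016  0.1428]
wrist spot hook_mouth 0.55 [0.4981 0.1599 0.0075]
wrist spot hook_seat 0.67 [0.5216 0.1291 0.0058]
wrist spot hook_seat 0.62 [ 0.5067 -0.0857  0.11  ]
wrist spot slot_mid 0.58 [ 0.5947 -0.0618  0.0116]
```

View pics/crop.png

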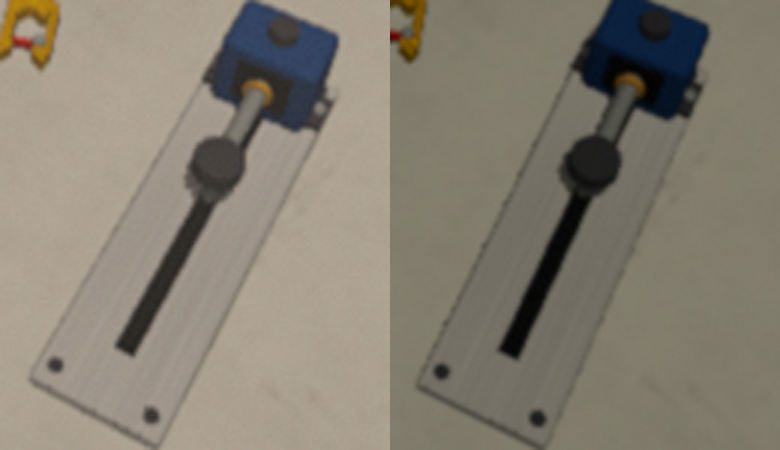

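View pics/w2.png

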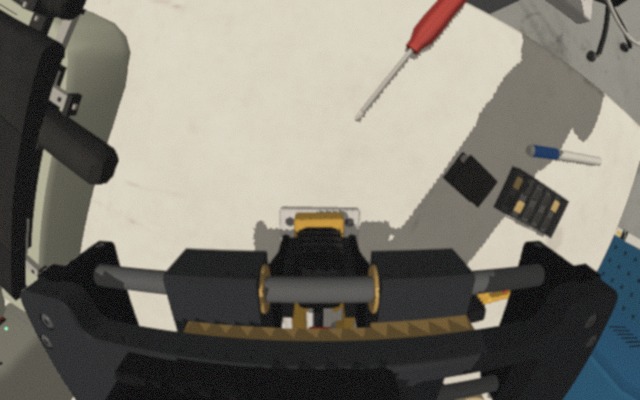

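The tester's pin head is at scene (413,258), beyond the slot's middle. The bed's free end is centred under the held hook in the wrist view (columns 279–359, against the hook at 296–343). I'll fit the tester pose from these points.

Run:
```python
from h import *
from scipy.optimize import least_squares
C={c:np.array(r.camera_model(c)["T"]) for c in("scene","side","wrist")}
P={"scene":dict(c=[(350,331),(392.4,353.7)],l=(408.7,232),r=(451.4,234.7),h=(412.4,257.4)),
   "side":dict(c=[(363.4,328),(406.4,348.7)],l=(415.7,223),r=(458,231.4),h=(422.7,253))}
def w(p,q): c,s=np.cos(p[2]),np.sin(p[2]); return np.array([p[0]+c*q[0]-s*q[1],p[1]+s*q[0]+c*q[1],q[2]])
def f(p):
    e=[]
    for c,d in P.items():
        for uv,y in zip(d["c"],(.038,-.038)): e+=list((pix(c,C[c],w(p,[-.132,y,.012]))-uv))
        for k,y in(("l",.038),("r",-.038)):
            q=ray(c,C[c],*d[k],.012)[:2]-p[:2]; e.append((-np.sin(p[2])*q[0]+np.cos(p[2])*q[1]-y)/.0016)
        e+=list(pix(c,C[c],w(p,[p[3],0,.052]))-d["h"])
    for uv,y in(((279,207),.038),((359,208),-.038)): e+=list(.7*(pix("wrist",C["wrist"],w(p,[-.132,y,.012]))-uv))
    return np.array(e)
s=least_squares(f,[.594,-.066,.28,0],x_scale=.01);print(np.round(s.x,4),np.round(s.fun,1))
p=s.x;st=r.read_state();q=np.array(st["ee_pos"][:2])-p[:2];c,n=np.cos(p[2]),np.sin(p[2])
e=st["eef_rot"];yaw=2*np.arctan2(-e[0],e[1])
print("TCP in tester",q@[c,n],q@[-n,c],"yaw",yaw,"pin world",w(p,[p[3],0,0]))
```

```text
[ 0.5969 -0.0653  0.2667  0.0164] [ -0.6  -1.9   0.9  -1.   -2.1   1.7   0.4   0.3   0.2  -1.    0.9  -0.1
  -0.5   0.1   0.3   0.1  56.3   1.4 -56.6  -0. ]
TCP in tester -0.1423330252652854 -0.00046053877711700917 yaw 0.2804688369625161 pin world [ 0.61278549 -0.06099637  0.        ]
```

```bash
cat > fit.py <<'E'
from h import *
from scipy.optimize import least_squares
C={c:np.array(r.camera_model(c)["T"]) for c in("scene","side","wrist")}
P={"scene":dict(c=[(350,331),(392.4,353.7)],l=(408.7,232),r=(451.4,234.7),h=(412.4,257.4)),
   "side":dict(c=[(363.4,328),(406.4,348.7)],l=(415.7,223),r=(458,231.4),h=(422.7,253))}
def w(p,q): c,s=np.cos(p[2]),np.sin(p[2]); return np.array([p[0]+c*q[0]-s*q[1],p[1]+s*q[0]+c*q[1],q[2]])
def f(p,only=None):
    e=[]
    for c,d in P.items():
        if only=="wrist": break
        for uv,y in zip(d["c"],(.038,-.038)): e+=list((pix(c,C[c],w(p,[-.132,y,.012]))-uv))
        for k,y in(("l",.038),("r",-.038)):
            q=ray(c,C[c],*d[k],.012)[:2]-p[:2]; e.append((-np.sin(p[2])*q[0]+np.cos(p[2])*q[1]-y)/.0016)
        e+=list(pix(c,C[c],w(p,[p[3],0,.052]))-d["h"])
    for uv,y in(((279,207),-.038),((359,208),.038)): e+=list(pix("wrist",C["wrist"],w(p,[-.132,y,.012]))-uv)
    return np.array(e)
s=least_squares(f,[.594,-.066,.28,0],x_scale=.01);print(np.round(s.x,4),np.round(s.fun,1))
p=s.x;st=r.read_state();q=np.array(st["ee_pos"][:2])-p[:2];c,n=np.cos(p[2]),np.sin(p[2])
e=st["eef_rot"];yaw=2*np.arctan2(-e[0],e[1])
print("TCP in tester",q@[c,n],q@[-n,c],"yaw",yaw,"pin world",w(p,[p[3],0,0]))
T=C["wrist"]
print("wrist free end mid",ray("wrist",T,279,207,.012),ray("wrist",T,359,208,.012),"hook back",[ray("wrist",T,u,212,.115) for u in(296,343)])
E
python3 fit.py
```

```text
[ 0.5957 -0.0656  0.2666  0.0177] [-1.  -1.3  0.5 -0.4 -2.1  1.7  0.4  0.3 -0.1 -0.3  0.6  0.6 -0.5  0.1
  0.3  0.1 -0.9 -0.3  0.5 -0.3]
TCP in tester -0.14108061197710042 -0.0004998494944788569 yaw 0.2804688369625161 pin world [ 0.61278168 -0.06097878  0.        ]
wrist free end mid [ 0.47840662 -0.13617967  0.012     ] [ 0.45878378 -0.06411893  0.012     ] hook back [array([ 0.44213446, -0.12188328,  0.115     ]), array([ 0.43460475, -0.09559588,  0.115     ])]
```

arm_command(xyz=[[0.003,0.001,-0.01],[0.007,0.002,-0.025],[0.012,0.003,-0.04],[0.016,0.0045,-0.055],[0.019,0.0055,-0.067],[0.0192,0.0058,-0.075],[0.0192,0.0058,-0.08],[0.0192,0.0058,-0.083],[0.0192,0.0058,-0.085],[0.0192,0.0058,-0.086],[0.0192,0.0058,-0.086],[0.0192,0.0058,-0.086],[0.0192,0.0058,-0.086]], rot=[[0,0,0],[0,0,-0.004],[0,0,-0.008],[0,0,-0.012],[0,0,-0.014],[0,0,-0.014],[0,0,-0.014],[0,0,-0.014],[0,0,-0.014],[0,0,-0.014],[0,0,-0.014],[0,0,-0.014],[0,0,-0.014]])

```text
time: 7.08
ee_pos: [0.4792, -0.0983, 0.037]
eef_rot: [-0.132, 0.991, 0.0, 0.0]
ft_force: [-0.6, 0.5, -3.2]
width: 0.0236
grip_force: 39.8
```

Run:
```python
from h import *
s=r.read_state();print(s["ee_pos"],s["eef_rot"],s["ft_force"],s["torque"])
a,T=snap("scene","s3");show("scene",["hook_mouth","hook_handle","hook_seat","pin_height"],T)
b,T=snap("side","d3");show("side",["hook_mouth","hook_handle","hook_seat","pin_height"],T)
cr=lambda i,x,y:cv2.resize(i[y:y+150,x:x+130],None,fx=3,fy=3,interpolation=cv2.INTER_CUBIC)
cv2.imwrite("pics/crop3.png",np.hstack([cr(a,340,205),cr(b,355,200)])[:,:,::-1])
```

```text
[ 0.47915595 -0.09828836  0.03701217] [-1.32205880e-01  9.91222196e-01  2.81584577e-05  4.03494152e-04] [-0.55209862  0.4688955  -3.17844349] [ 0.07362899  0.16624133 -0.02954841]
scene spot hook_mouth 0.91 [0.5028 0.1636 0.0049]
scene spot hook_mouth 0.79 [0.6104 0.0889 0.0039]
scene spot hook_handle 0.64 [ 0.4787 -0.0964  0.0485]
scene spot hook_handle 0.57 [0.531  0.0922 0.035 ]
scene spot hook_seat 0.87 [0.5109 0.1272 0.0061]
scene spot hook_seat 0.78 [0.644  0.1069 0.0043]
scene spot hook_seat 0.66 [ 0.4783 -0.0998  0.0141]
side spot hook_handle 0.74 [ 0.4814 -0.1002  0.0528]
```

View pics/crop3.png

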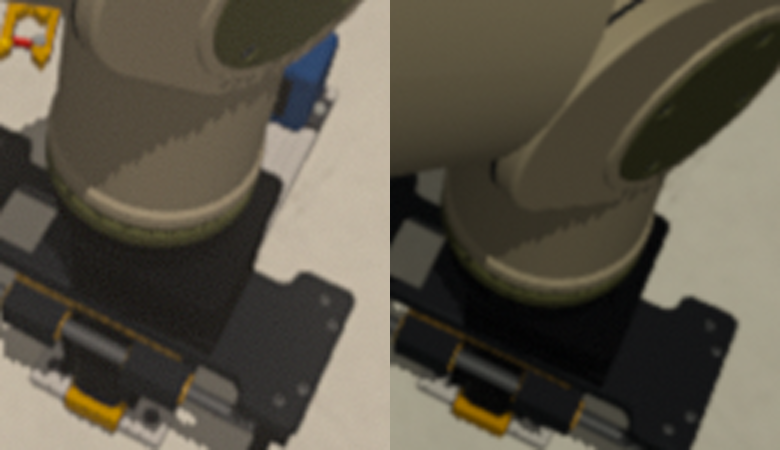

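Both fixed views of the mouth are blocked by the arm, so I'll go on by touch, starting with lowering until the hook touches the bed.

arm_command(xyz=[[0,0,-0.001],[0,0,-0.002],[0,0,-0.002],[0,0,-0.002]], rot=[[0,0,0],[0,0,0],[0,0,0],[0,0,0]])

```text
time: 7.92
ee_pos: [0.4789, -0.0983, 0.0346]
eef_rot: [-0.132, 0.991, 0.0, 0.0]
ft_force: [-1.5, -0.2, -2.6]
width: 0.0241
grip_force: 39.8
```

arm_command(xyz=[[0,0,-0.0005],[0,0,-0.001],[0,0,-0.001],[0,0,-0.001]], rot=[[0,0,0],[0,0,0],[0,0,0],[0,0,0]])

```text
time: 8.25
ee_pos: [0.4789, -0.0983, 0.0345]
eef_rot: [-0.132, 0.991, 0.0, 0.0]
ft_force: [-7.7, 0.1, 13.2]
width: 0.0238
grip_force: 39.9
```

arm_command(xyz=[[0,0,0.0008],[0.002,0.0005,0.0008],[0.0048,0.0015,0.0008],[0.0086,0.0025,0.0008],[0.0125,0.0036,0.0008],[0.0164,0.0047,0.0008],[0.0203,0.0058,0.0008],[0.0242,0.007,0.0008],[0.028,0.0081,0.0008],[0.031,0.0089,0.0008],[0.0328,0.0094,0.0008],[0.0337,0.0097,0.0008],[0.0337,0.0097,0.0008],[0.0337,0.0097,0.0008]], rot=[[0,0,0],[0,0,0],[0,0,0],[0,0,0],[0,0,0],[0,0,0],[0,0,0],[0,0,0],[0,0,0],[0,0,0],[0,0,0],[0,0,0],[0,0,0],[0,0,0]])

```text
time: 9.42
ee_pos: [0.5127, -0.089, 0.0345]
eef_rot: [-0.132, 0.991, -0.0, -0.0]
ft_force: [-4.2, -2.1, 5.0]
width: 0.0237
grip_force: 39.9
```

arm_command(xyz=[[0.001,0.0003,0],[0.002,0.0005,0],[0.003,0.0008,0],[0.004,0.0011,0],[0.0048,0.0013,0],[0.0058,0.0016,0],[0.0058,0.0016,0],[0.0058,0.0016,0]], rot=[[0,0,0],[0,0,0],[0,0,0],[0,0,0],[0,0,0],[0,0,0],[0,0,0],[0,0,0]])

```text
time: 10.08
ee_pos: [0.5184, -0.0873, 0.0346]
eef_rot: [-0.132, 0.991, -0.0, -0.0]
ft_force: [-4.7, -1.6, 5.0]
width: 0.0237
grip_force: 39.9
```

arm_command(xyz=[[0,0,0.0004],[0.001,0.0003,0.0005],[0.002,0.0005,0.0005],[0.003,0.0008,0.0005],[0.0039,0.0011,0.0005],[0.0039,0.0011,0.0005]], rot=[[0,0,0],[0,0,0],[0,0,0],[0,0,0],[0,0,0],[0,0,0]])

```text
time: 10.58
ee_pos: [0.5225, -0.0856, 0.0347]
eef_rot: [-0.132, 0.991, 0.0, 0.0]
ft_force: [-0.2, 0.2, -3.5]
width: 0.0237
grip_force: 39.8
```

arm_command(xyz=[[0.001,0.0003,0],[0.002,0.0005,0],[0.0029,0.0008,0],[0.0029,0.0008,0]], rot=[[0,0,0],[0,0,0],[0,0,0],[0,0,0]])

```text
time: 10.92
ee_pos: [0.5254, -0.0849, 0.0348]
eef_rot: [-0.132, 0.991, 0.0, 0.0]
ft_force: [0.0, -0.5, -4.0]
width: 0.0239
grip_force: 39.8
```

arm_command(xyz=[[0.001,0.0003,0],[0.002,0.0005,0],[0.0029,0.0008,0],[0.0029,0.0008,0]], rot=[[0,0,0],[0,0,0],[0,0,0],[0,0,0]])

```text
time: 11.25
ee_pos: [0.5283, -0.0842, 0.0349]
eef_rot: [-0.132, 0.991, 0.0, 0.0]
ft_force: [0.5, -0.3, -4.6]
width: 0.0238
grip_force: 39.8
```

arm_command(xyz=[[0.001,0.0003,0],[0.002,0.0005,0],[0.0029,0.0008,0],[0.0029,0.0008,0]], rot=[[0,0,0],[0,0,0],[0,0,0],[0,0,0]])

```text
time: 11.58
ee_pos: [0.5312, -0.0834, 0.0349]
eef_rot: [-0.132, 0.991, 0.0, 0.0]
ft_force: [-0.2, 0.4, -4.2]
width: 0.0239
grip_force: 39.8
```

arm_command(xyz=[[0.001,0.0003,0],[0.002,0.0005,0],[0.002,0.0005,0]], rot=[[0,0,0],[0,0,0],[0,0,0]])

```text
time: 11.83
ee_pos: [0.5332, -0.0829, 0.0349]
eef_rot: [-0.132, 0.991, 0.0, 0.0]
ft_force: [-0.6, 0.9, -3.8]
width: 0.0238
grip_force: 39.8
```

arm_command(xyz=[[0.001,0.0003,0],[0.002,0.0005,0],[0.002,0.0005,0]], rot=[[0,0,0],[0,0,0],[0,0,0]])

```text
time: 12.08
ee_pos: [0.5352, -0.0824, 0.0349]
eef_rot: [-0.132, 0.991, 0.0, 0.0]
ft_force: [0.2, 0.5, -2.7]
width: 0.0239
grip_force: 39.8
```

arm_command(xyz=[[0.001,0.0003,0],[0.002,0.0005,0],[0.002,0.0005,0]], rot=[[0,0,0],[0,0,0],[0,0,0]])

```text
time: 12.33
ee_pos: [0.5367, -0.0819, 0.0348]
eef_rot: [-0.132, 0.991, 0.0, -0.0]
ft_force: [-2.1, 0.3, -3.3]
width: 0.0236
grip_force: 39.8
```

arm_command(xyz=[[0.001,0.0003,0],[0.002,0.0005,0],[0.002,0.0005,0]], rot=[[0,0,0],[0,0,0],[0,0,0]])

```text
time: 12.58
ee_pos: [0.5389, -0.0813, 0.0348]
eef_rot: [-0.132, 0.991, 0.0, -0.0]
ft_force: [-2.3, 0.6, -2.2]
width: 0.0236
grip_force: 39.9
```

arm_command(xyz=[[0.001,0.0003,0],[0.001,0.0003,0],[0.001,0.0003,0]], rot=[[0,0,0],[0,0,0],[0,0,0]])

```text
time: 12.83
ee_pos: [0.54, -0.0811, 0.0348]
eef_rot: [-0.132, 0.991, 0.0, -0.0]
ft_force: [-2.5, -0.5, -3.0]
width: 0.0239
grip_force: 39.9
```

arm_command(xyz=[[0.001,0.0003,0],[0.002,0.0005,0],[0.0029,0.0008,0],[0.0029,0.0008,0]], rot=[[0,0,0],[0,0,0],[0,0,0],[0,0,0]])

```text
time: 13.17
ee_pos: [0.5429, -0.0806, 0.0348]
eef_rot: [-0.132, 0.991, -0.0, -0.0]
ft_force: [-3.2, -0.4, -3.2]
width: 0.0241
grip_force: 39.8
```

arm_command(xyz=[[0.001,0.0003,0],[0.002,0.0005,0],[0.0029,0.0008,0],[0.0029,0.0008,0]], rot=[[0,0,0],[0,0,0],[0,0,0],[0,0,0]])

```text
time: 13.5
ee_pos: [0.5459, -0.0794, 0.0348]
eef_rot: [-0.132, 0.991, 0.0, -0.0]
ft_force: [-3.7, -0.4, -3.0]
width: 0.0237
grip_force: 39.8
```

arm_command(xyz=[[0.001,0.0003,0],[0.002,0.0005,0],[0.0029,0.0008,0],[0.0029,0.0008,0]], rot=[[0,0,0],[0,0,0],[0,0,0],[0,0,0]])

```text
time: 13.83
ee_pos: [0.5489, -0.0784, 0.0349]
eef_rot: [-0.132, 0.991, 0.0, 0.0]
ft_force: [-2.4, 0.7, -3.6]
width: 0.0241
grip_force: 39.9
```

arm_command(xyz=[[0.001,0.0003,0],[0.002,0.0005,0],[0.0029,0.0008,0],[0.0039,0.0011,0],[0.0048,0.0013,0],[0.0058,0.0016,0],[0.0058,0.0016,0]], rot=[[0,0,0],[0,0,0],[0,0,0],[0,0,0],[0,0,0],[0,0,0],[0,0,0]])

```text
time: 14.42
ee_pos: [0.5548, -0.0769, 0.0349]
eef_rot: [-0.132, 0.991, 0.0, 0.0]
ft_force: [-2.6, 0.8, -3.5]
width: 0.0237
grip_force: 39.9
```

arm_command(xyz=[[0.001,0.0003,0],[0.002,0.0005,0],[0.0029,0.0008,0],[0.0039,0.0011,0],[0.0048,0.0013,0],[0.0058,0.0016,0],[0.0058,0.0016,0]], rot=[[0,0,0],[0,0,0],[0,0,0],[0,0,0],[0,0,0],[0,0,0],[0,0,0]])

```text
time: 15.0
ee_pos: [0.5606, -0.0754, 0.0349]
eef_rot: [-0.132, 0.991, 0.0, 0.0]
ft_force: [-1.6, 1.3, -4.1]
width: 0.0237
grip_force: 39.9
```

arm_command(xyz=[[0.001,0.0003,0],[0.002,0.0005,0],[0.0029,0.0008,0],[0.0029,0.0008,0]], rot=[[0,0,0],[0,0,0],[0,0,0],[0,0,0]])

```text
time: 15.33
ee_pos: [0.5636, -0.0745, 0.035]
eef_rot: [-0.132, 0.991, 0.0, 0.0]
ft_force: [-0.1, 1.1, -4.5]
width: 0.0237
grip_force: 39.9
```

arm_command(xyz=[[0.001,0.0003,0],[0.002,0.0005,0],[0.002,0.0005,0]], rot=[[0,0,0],[0,0,0],[0,0,0]])

```text
time: 15.58
ee_pos: [0.5656, -0.074, 0.035]
eef_rot: [-0.132, 0.991, 0.0, 0.0]
ft_force: [-0.0, 2.6, -4.6]
width: 0.024
grip_force: 39.9
```

arm_command(xyz=[[0.001,0.0003,0],[0.001,0.0003,0],[0.001,0.0003,0]], rot=[[0,0,0],[0,0,0],[0,0,0]])

```text
time: 15.83
ee_pos: [0.5665, -0.0737, 0.035]
eef_rot: [-0.132, 0.991, 0.0, 0.0]
ft_force: [0.7, 3.3, -4.1]
width: 0.0236
grip_force: 39.9
```

arm_command(xyz=[[0.001,0.0003,0],[0.001,0.0003,0],[0.001,0.0003,0]], rot=[[0,0,0],[0,0,0],[0,0,0]])

```text
time: 16.08
ee_pos: [0.5672, -0.0743, 0.0349]
eef_rot: [-0.132, 0.991, -0.0, 0.0]
ft_force: [0.6, -0.1, -4.8]
width: 0.0237
grip_force: 39.8
```

arm_command(xyz=[[0.001,0.0003,0],[0.001,0.0003,0],[0.001,0.0003,0]], rot=[[0,0,0],[0,0,0],[0,0,0]])

```text
time: 16.33
ee_pos: [0.5682, -0.0736, 0.0349]
eef_rot: [-0.132, 0.991, -0.0, 0.0]
ft_force: [-0.6, -0.3, -3.2]
width: 0.0237
grip_force: 39.8
```

arm_command(xyz=[[0.0007,0.0002,0],[0.0007,0.0002,0],[0.0007,0.0002,0]], rot=[[0,0,0],[0,0,0],[0,0,0]])

```text
time: 16.58
ee_pos: [0.5689, -0.0732, 0.0349]
eef_rot: [-0.132, 0.991, 0.0, -0.0]
ft_force: [0.3, 0.1, -4.4]
width: 0.0237
grip_force: 39.8
```

arm_command(xyz=[[0.0007,0.0002,0],[0.0007,0.0002,0],[0.0007,0.0002,0]], rot=[[0,0,0],[0,0,0],[0,0,0]])

```text
time: 16.83
ee_pos: [0.5695, -0.073, 0.0348]
eef_rot: [-0.132, 0.991, 0.0, -0.0]
ft_force: [-0.4, -1.2, -4.0]
width: 0.0238
grip_force: 39.8
```

arm_command(xyz=[[0.0007,0.0002,0],[0.0007,0.0002,0],[0.0007,0.0002,0]], rot=[[0,0,0],[0,0,0],[0,0,0]])

```text
time: 17.08
ee_pos: [0.57, -0.073, 0.0348]
eef_rot: [-0.132, 0.991, -0.0, -0.0]
ft_force: [-3.3, -1.1, -3.6]
width: 0.0239
grip_force: 39.8
```

arm_command(xyz=[[0.0006,0.0002,0],[0.0006,0.0002,0],[0.0006,0.0002,0]], rot=[[0,0,0],[0,0,0],[0,0,0]])

```text
time: 17.33
ee_pos: [0.5704, -0.0729, 0.0348]
eef_rot: [-0.132, 0.991, 0.0, -0.001]
ft_force: [-5.0, -1.9, -1.8]
width: 0.0236
grip_force: 39.8
```

Run:
```python
from h import *
im,T=snap("wrist","w4");a,_=snap("scene","s4");b,_=snap("side","d4")
s=r.read_state();print(s["ee_pos"],s["ft_force"])
cr=lambda i,x,y:cv2.resize(i[y:y+130,x:x+130],(390,390),interpolation=cv2.INTER_CUBIC)
cv2.imwrite("pics/crop4.png",np.hstack([cr(im,255,205),cr(a,350,205)])[:,:,::-1])
```

```text
[ 0.57035929 -0.07288189  0.03478496] [-4.91356784 -1.87594753 -0.35606609]
```

View pics/crop4.png

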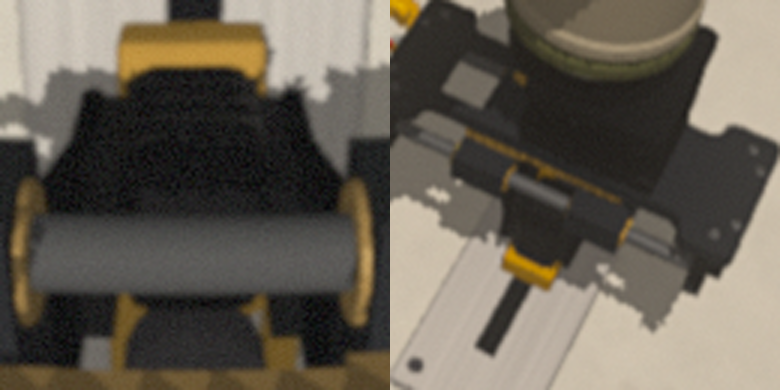

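The pin head now sits just ahead of the handle, as it should when the hook is home. Next I'll pull back through the 18 mm of play and tug.

arm_command(xyz=[[-0.001,-0.0003,0],[-0.0029,-0.0008,0],[-0.0048,-0.0013,0],[-0.0068,-0.0018,0],[-0.0087,-0.0024,0],[-0.0106,-0.0029,0],[-0.0125,-0.0034,0],[-0.0145,-0.004,0],[-0.0154,-0.0042,0],[-0.0154,-0.0042,0]], rot=[[0,0,0],[0,0,0],[0,0,0],[0,0,0],[0,0,0],[0,0,0],[0,0,0],[0,0,0],[0,0,0],[0,0,0]])

```text
time: 18.32
ee_pos: [0.5552, -0.0768, 0.0349]
eef_rot: [-0.132, 0.991, 0.0, -0.0]
ft_force: [0.8, 0.3, -4.5]
width: 0.0236
grip_force: 39.8
```

arm_command(xyz=[[-0.001,-0.0003,0],[-0.001,-0.0003,0],[-0.001,-0.0003,0]], rot=[[0,0,0],[0,0,0],[0,0,0]])

```text
time: 18.57
ee_pos: [0.5545, -0.0771, 0.0349]
eef_rot: [-0.132, 0.991, 0.0, -0.0]
ft_force: [-0.2, 0.6, -4.3]
width: 0.0237
grip_force: 39.8
```

arm_command(xyz=[[-0.001,-0.0003,0],[-0.001,-0.0003,0],[-0.001,-0.0003,0]], rot=[[0,0,0],[0,0,0],[0,0,0]])

```text
time: 18.82
ee_pos: [0.5534, -0.0774, 0.0349]
eef_rot: [-0.132, 0.991, 0.0, -0.0]
ft_force: [-0.4, -0.2, -2.7]
width: 0.0238
grip_force: 39.8
```

arm_command(xyz=[[-0.0007,-0.0002,0],[-0.0007,-0.0002,0],[-0.0007,-0.0002,0]], rot=[[0,0,0],[0,0,0],[0,0,0]])

```text
time: 19.07
ee_pos: [0.5527, -0.0776, 0.0348]
eef_rot: [-0.132, 0.991, 0.0, -0.0]
ft_force: [0.0, -0.2, -4.3]
width: 0.024
grip_force: 39.8
```

arm_command(xyz=[[-0.0007,-0.0002,0],[-0.0007,-0.0002,0],[-0.0007,-0.0002,0]], rot=[[0,0,0],[0,0,0],[0,0,0]])

```text
time: 19.32
ee_pos: [0.552, -0.0778, 0.0349]
eef_rot: [-0.132, 0.991, 0.0, -0.0]
ft_force: [-0.8, 0.3, -4.1]
width: 0.0234
grip_force: 39.8
```

arm_command(xyz=[[-0.0007,-0.0002,0],[-0.0007,-0.0002,0],[-0.0007,-0.0002,0]], rot=[[0,0,0],[0,0,0],[0,0,0]])

```text
time: 19.57
ee_pos: [0.5516, -0.0779, 0.035]
eef_rot: [-0.132, 0.991, 0.0, 0.0]
ft_force: [1.0, 0.0, -4.5]
width: 0.0237
grip_force: 39.8
```

arm_command(xyz=[[-0.0005,-0.0001,0],[-0.0005,-0.0001,0],[-0.0005,-0.0001,0]], rot=[[0,0,0],[0,0,0],[0,0,0]])

```text
time: 19.82
ee_pos: [0.5512, -0.0779, 0.035]
eef_rot: [-0.132, 0.991, 0.0, 0.0]
ft_force: [2.9, 0.5, -5.9]
width: 0.0237
grip_force: 39.8
```

arm_command(xyz=[[-0.0006,-0.0002,0],[-0.0006,-0.0002,0],[-0.0006,-0.0002,0]], rot=[[0,0,0],[0,0,0],[0,0,0]])

```text
time: 20.07
ee_pos: [0.5508, -0.078, 0.035]
eef_rot: [-0.132, 0.991, 0.0, 0.001]
ft_force: [5.2, 1.8, -6.8]
width: 0.0237
grip_force: 39.8
```

arm_command(xyz=[[-0.0005,-0.0001,0],[-0.0005,-0.0001,0],[-0.0005,-0.0001,0],[-0.0005,-0.0001,0]], rot=[[0,0,0],[0,0,0],[0,0,0],[0,0,0]])

```text
time: 20.4
ee_pos: [0.5507, -0.0781, 0.0351]
eef_rot: [-0.132, 0.991, -0.0, 0.001]
ft_force: [7.5, 0.9, -7.5]
width: 0.0236
grip_force: 39.8
```

arm_command(xyz=[[-0.0001,0,0],[-0.0001,0,0],[-0.0001,0,0],[-0.0001,0,0],[-0.0001,0,0],[-0.0001,0,0]], rot=[[0,0,0],[0,0,0],[0,0,0],[0,0,0],[0,0,0],[0,0,0]])

```text
time: 20.9
ee_pos: [0.5506, -0.0781, 0.0351]
eef_rot: [-0.132, 0.991, -0.0, 0.001]
ft_force: [7.4, 1.6, -7.5]
width: 0.0236
grip_force: 39.8
```

arm_command(xyz=[[0,0,0],[0,0,0],[0,0,0],[0,0,0],[0,0,0],[0,0,0],[0,0,0],[0,0,0],[0,0,0],[0,0,0]], rot=[[0,0,0],[0,0,0],[0,0,0],[0,0,0],[0,0,0],[0,0,0],[0,0,0],[0,0,0],[0,0,0],[0,0,0]])

```text
time: 21.73
ee_pos: [0.5506, -0.0781, 0.0351]
eef_rot: [-0.132, 0.991, -0.0, 0.001]
ft_force: [6.9, 0.7, -8.7]
width: 0.0237
grip_force: 39.8
```

arm_command(xyz=[[-0.0002,-0.0001,0],[-0.0002,-0.0001,0],[-0.0002,-0.0001,0],[-0.0002,-0.0001,0],[-0.0002,-0.0001,0],[-0.0002,-0.0001,0]], rot=[[0,0,0],[0,0,0],[0,0,0],[0,0,0],[0,0,0],[0,0,0]])

```text
time: 22.23
ee_pos: [0.5505, -0.0781, 0.0351]
eef_rot: [-0.132, 0.991, -0.0, 0.001]
ft_force: [7.5, 1.4, -8.8]
width: 0.0239
grip_force: 39.8
```

arm_command(xyz=[[0,0,0],[0,0,0],[0,0,0],[0,0,0],[0,0,0],[0,0,0],[0,0,0],[0,0,0]], rot=[[0,0,0],[0,0,0],[0,0,0],[0,0,0],[0,0,0],[0,0,0],[0,0,0],[0,0,0]])

```text
time: 22.9
ee_pos: [0.5506, -0.0781, 0.0351]
eef_rot: [-0.132, 0.991, -0.0, 0.001]
ft_force: [7.5, 1.2, -8.5]
width: 0.0237
grip_force: 39.8
```

arm_command(xyz=[[-0.0003,-0.0001,0],[-0.0003,-0.0001,0],[-0.0003,-0.0001,0],[-0.0003,-0.0001,0],[-0.0003,-0.0001,0],[-0.0003,-0.0001,0],[-0.0003,-0.0001,0],[-0.0003,-0.0001,0]], rot=[[0,0,0],[0,0,0],[0,0,0],[0,0,0],[0,0,0],[0,0,0],[0,0,0],[0,0,0]])

```text
time: 23.57
ee_pos: [0.5504, -0.0781, 0.0351]
eef_rot: [-0.132, 0.991, -0.0, 0.001]
ft_force: [7.8, 1.9, -9.3]
width: 0.0237
grip_force: 39.8
```

arm_command(xyz=[[0.001,0.0003,0],[0.002,0.0005,0],[0.0035,0.001,0],[0.005,0.0014,0],[0.006,0.0016,0],[0.006,0.0016,-0.0003],[0.006,0.0016,-0.0005],[0.006,0.0016,-0.0005]], rot=[[0,0,0],[0,0,0],[0,0,0],[0,0,0],[0,0,0],[0,0,0],[0,0,0],[0,0,0]])

```text
time: 24.23
ee_pos: [0.5551, -0.0771, 0.0346]
eef_rot: [-0.132, 0.991, 0.0, -0.0]
ft_force: [-2.3, 0.2, 2.3]
width: 0.0235
grip_force: 39.9
```

arm_command(xyz=[[0,0,0],[0,0,0],[0,0,0],[0,0,0],[0,0,0],[0,0,0],[0,0,0],[0,0,0],[0,0,0],[0,0,0]], rot=[[0,0,0],[0,0,0],[0,0,0],[0,0,0],[0,0,0],[0,0,0],[0,0,0],[0,0,0],[0,0,0],[0,0,0]], grip=1)

```text
time: 25.07
ee_pos: [0.5552, -0.077, 0.0344]
eef_rot: [-0.132, 0.991, 0.0, 0.0]
ft_force: [-0.2, 0.6, 0.4]
width: 0.0817
grip_force: 0.0
```

arm_command(xyz=[[0,0,0.005],[0,0,0.015],[0,0,0.035],[0,0,0.06],[0,0,0.09],[0,0,0.12],[0,0,0.15],[-0.02,0,0.17],[-0.04,0,0.18],[-0.06,0,0.19],[-0.08,0,0.2],[-0.1,0,0.2],[-0.11,0,0.2],[-0.11,0,0.2],[-0.11,0,0.2]], rot=[[0,0,0],[0,0,0],[0,0,0],[0,0,0],[0,0,0],[0,0,0],[0,0,0],[0,0,0],[0,0,0],[0,0,0],[0,0,0],[0,0,0],[0,0,0],[0,0,0],[0,0,0]])

```text
time: 26.32
ee_pos: [0.4453, -0.077, 0.2354]
eef_rot: [-0.132, 0.991, 0.0, 0.001]
ft_force: [0.2, 0.4, -0.2]
width: 0.0873
grip_force: 0.0
```

Run:
```python
from h import *
im,T=snap("wrist","w5");show("wrist",["hook","hook_handle","hook_mouth"],T);a,_=snap("scene","s5");b,_=snap("side","d5")
cr=lambda i,x,y,w,h:cv2.resize(i[y:y+h,x:x+w],(390,390),interpolation=cv2.INTER_CUBIC)
cv2.imwrite("pics/crop5.png",np.hstack([cr(im,255,130,130,130),cr(a,350,205,110,110)])[:,:,::-1])
```

```text
wrist spot hook 0.95 [0.53   0.0932 0.0042]
wrist spot hook 0.89 [ 0.5547 -0.0739  0.0135]
wrist spot hook 0.56 [0.6774 0.1291 0.0009]
wrist spot hook_handle 0.63 [ 0.5567 -0.0752  0.0587]
wrist spot hook_handle 0.56 [0.5283 0.0936 0.03  ]
wrist spot hook_mouth 0.57 [0.4974 0.1606 0.0095]
wrist spot hook_mouth 0.56 [0.6117 0.0889 0.0075]
wrist spot hook_mouth 0.55 [ 0.6461 -0.0556  0.0182]
```

View pics/crop5.png

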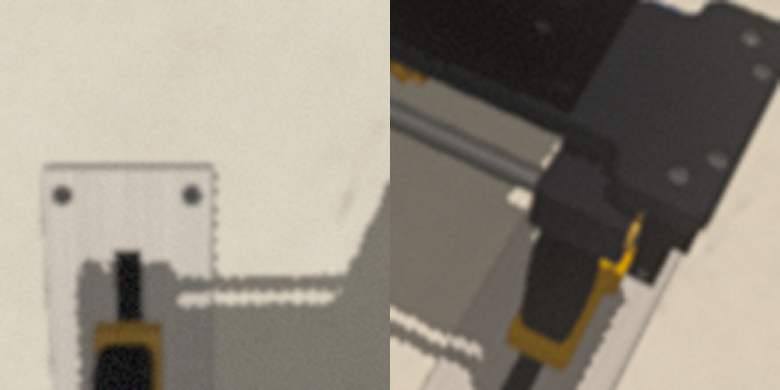

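The hook lies flat on the bed with its origin at z of about 12 mm, aligned with the slot, and the gripper is clear of it. The latch held the tug of about 8 N, so I'm handing the job in.

```bash
python3 -c "
from bench import r
print(r.close_job())"
```

```text
the job is handed in; nothing more can be done
None
```

The hook is coupled on the tester's pin: the latch shut behind the pin and held a steady pull of about 8 N, the hook was left flat on the bed with the robot clear, and the job is handed in; the shut latch is known from the tug, as the cameras could not see it.

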